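Roll the tool caddy down the roller track and set it on the work mat

TASK

Roll the plywood tool caddy along the roller track until it rests against the end stop; it must stay down on the rollers until it has got there. Then lift it off and set it down gently, upright, in the middle of the flat rectangular rubber mat and square with it (either way round), without dropping or flinging it.

Things in the scene. Friction and masses are not known exactly. Their poses are not given: they have to be found in the camera images.
- caddy: Open plywood tool caddy, 0.3 to 0.65 kg: box 90 mm (its x) by 150 mm (its y), 55 mm high, small steel punches inside (below 55 mm). A carrying bar runs along y over its middle between two end uprights 119 mm high. Origin: centre of the underside, z up. It starts on the rollers towards the end away from the stop, long side along the track.
- caddy_bar (a point): Centre of the caddy's wooden carrying bar, 105 mm above the caddy's underside. The bar is 18 mm wide (caddy's x), 22 mm high, and free over 134 mm along the caddy's y; grip it across its width from above.
- track: Aluminium roller track fixed to the bench, 460 mm long (its y), 130 mm wide, level. Its 14 steel rollers, 24 mm thick, 30 mm apart, turn freely, tops 52 mm above the bench. Side rails 110 mm apart inside rise 12 mm above the rollers. End stop: dark steel plate at the +y end, its face at y = +220 mm (caddy origin at +145 mm when touching), top 98 mm up. Origin: centre, at bench height; z up.
- mat: Flat rectangular black rubber mat fixed to the bench, 140 mm (its x) by 200 mm (its y), 6 mm thick. Origin: centre of the underside, at bench height, z up. It lies either between robot and track or beyond the stop end; a round steel dish of wooden tags lies in the other place.
Mind the look-alikes: they are no part of the job. Leave any green or pink look-alike of the caddy alone.

How it is judged (in metres and radians):
On the way, in this order (a step that is already met when the one before it is completed fails the run):
1. the caddy is on the rollers against the end stop (within 12 mm) (y of caddy in the frame of track between 0.133 and 0.155 m and z of caddy in the frame of track between 0.045 and 0.062 m and x of caddy in the frame of track between -0.03 and 0.03 m), for 0.2 s.
2. the caddy is lifted off, 30 mm or more above the rollers (z of caddy in the frame of track above 0.082 m), for 0.1 s.
At the end, for the whole second after the job is handed in: The caddy stands upright and at rest on the rubber mat, its centre within 25 mm of the mat's centre, its long side within 12 degrees of the mat's long side (either way round), released (horizontal distance between caddy and mat below 0.025 m and angle between the y axis of caddy and the y axis of mat, either way round below 0.21 rad and angle between caddy's own z axis and vertical below 0.1 rad and height (world z) of caddy below 0.015 m and linear speed of caddy below 0.02 m/s); the robot touches nothing.
It fails at once if the caddy is lifted more than 15 mm off the rollers over the track while still 90 mm or more short of the stop (z of caddy in the frame of track above 0.067 m and y of caddy in the frame of track below 0.055 m and x of caddy in the frame of track between -0.06 and 0.06 m).
It fails at once if the caddy is dropped or flung: it moves faster than 0.5 m/s with the fingers off it (linear speed of caddy above 0.5 m/s and contact force between the fingers and caddy below 0.1 N).
It also fails if it takes over 45 s, if anything falls off the work surface, if the arm or the gripper's body presses on something with over 40 N, if the wrist force passes 120 N, or if a joint passes its speed limit or range.

ROBOT

A 7-joint arm with a two-finger parallel gripper is mounted at the origin on the work surface. World frame = base frame: x ahead of the robot, y to its left, z up, the work surface at z = 0. Lengths are in m, angles in degrees, forces in N, time in s.
With the tool pointing down it reaches from about 0.425 to 0.875 m from the base axis. Payload 4.7 kg.
Tool frame: the origin (TCP) lies midway between the tips of the shut fingers; the grasp point (between the pads) lies 19 mm behind it (env.grip_depth is the distance from the TCP to the grasp point, in m); z points along the fingers, y is the line along which they close (so a half turn about z gives the same grasp; the last joint's range is limited). The gripper opens to 87 mm and grips with 3 to 60 N. Pads are 19 mm wide; open, the fingers measure 117 mm over their backs; the gripper's body (75 mm by 190 mm) begins 51 mm behind the grasp point.
Start: joints at [69.219, 18.392, -4.016, 83.108, 1.295, 78.541, -3.26], TCP at [0.239, -0.604, 0.223] pointing down, gripper open.
Joint ranges: [-163.93, 163.93], [-17.29, 119.83], [-79.2, 71.16], [3.27, 140.29], [-89.18, 269.18], [5.43, 117.66], [-154.24, 154.24]. Speed limits (degrees/s): [147.25, 147.25, 180, 180, 180, 180, 180].

INTERFACE

Orientations are given as [roll, pitch, yaw] about the fixed x, y, z axes, in that order (R = Rz(yaw) Ry(pitch) Rx(roll)).
In Python, from cell import get_obs, optics, env, nets gives the robot as it stands.
- The arm moves only by the shell command python3 -m creep 'ROWS' [FORCE]. ROWS is JSON, a list of rows, each an object of numbers: "wx", "wy", "wz": the turn, a rotation vector about the tool's x, y, z in degrees; "tx", "ty", "tz": the shift along the tool's x, y, z in mm; "gripper": the opening, from -1 (shut) to 1 (fully open). A call has 1 to 5 rows; each row is the pose to reach, as a shift and turn from the pose commanded when the call began, along the tool's axes at that moment; what a row does not reach only later rows make up. A row lasts 1/12 s, in which the tool goes at most 41.7 mm and 7.16 degrees, less where a joint would pass 70% of its speed; a pose out of reach is approached as far as the arm can. A call with a gripper value outside its range is refused whole. The fingers move at their own pace and stop on an object; FORCE is the grip in N (left out, the last holds). Time passes only in rows, so rows that repeat a pose let the fingers close. It gives the time, the measured TCP pose, the force, the opening and the grip force at its end, in the units of the state.
- get_obs(): the state, without advancing time (a new reading comes with each control period).
- optics.read_camera(name): name is "scene" or "top" or "wrist"; returns (picture, depth): 480x640x3 uint8, red, green, blue; 480x640 float32, m along the optical axis (not along the pixel's ray), 0 where there is no reading.
- optics.camera_info(name): a dict with "fovy" (degrees; the focal length in pixels is half the picture's height over the tangent of half this angle, whatever the lens; pixels are square), "cx", "cy" (the principal point, pixels), "R" (3x3) and "t" (3): a world point X has camera coordinates R X + t; the wrist camera has in their place "tool_from_camera" (4x4, takes a point from camera to tool coordinates, whose origin is the TCP and whose axes are the flange's). Camera axes: x right, y down, z forward; pixel columns grow to the right and rows downward; lengths in m; the calibration is good to about 2 mm. A picture is of the moment at which its call begins: read the wrist's pose just before it. camera_info takes no time and is no camera call.
- env.sign_off(): hands the job in; it is judged then, once.
Trained networks look in the newest picture that a camera, given by its name, has taken for a name from the list of things; names that differ only in an ending like _2 or _b are one class to them, and where a whole thing is asked for, a point or a joint stands for the part that bears it (a point fixed in the world has none). Each returns a list of dicts, best first, with "confidence" (0 to 1); they miss things now and then, are a little off and sometimes report something else, mostly with a low value. They report only what shows in the picture. A call takes as long as a camera call. They do not tell look-alikes from the thing itself.
- nets.look_for(query, camera): "point" ([x, y, z] in m, in world coordinates, good to about 4 mm: the middle of the surface that is visible of it).
- nets.place_of(query, camera): "point" ([x, y, z] in m, in world coordinates, good to about 4 mm: a listed point, or the origin of a listed thing).
The state is a dict: "time_s": time; "qpos": joint angles; "joint_velocities": joint speeds; "effort": joint torques, N m; "tool_pos": TCP position; "tool_rot": TCP orientation; "force": force on the tool from outside, world axes, zero at the start; "wrist_torque": the same for the moment, N m; "grip_width": finger opening in m; "grasp_force": force on a finger pad.
Only numpy, scipy, OpenCV 4.12 (cv2) and the standard library are available. Lean on these libraries where they do the work, as an engineer would, in place of code of your own. Each camera call takes 0.05 s, during which the arm holds its last target. There are 200 camera calls.

## Working session

There is one attempt and no reset: what is moved stays moved. The work goes in short steps, Python scripts to look and compute and a shell command to move; the robot and the scene stay as the last step left them, time stands still between calls to the robot, and variables do not carry over. Pictures are saved under pics/ and viewed, at most 10 in all, crops included, and the job is handed in when it is done.

```bash
mkdir -p pics; ls
cat > h.py <<'E'
import numpy as np, cv2
from cell import get_obs, optics, env, nets
def pts(cam,d):
    i=optics.camera_info(cam); f=240/np.tan(np.radians(i["fovy"])/2)
    v,u=np.mgrid[0:480,0:640]
    P=np.stack([(u-i["cx"])*d/f,(v-i["cy"])*d/f,d],-1)
    R=np.array(i["R"]);t=np.array(i["t"])
    return (P-t)@R
def px(cam,X):
    i=optics.camera_info(cam); f=240/np.tan(np.radians(i["fovy"])/2)
    c=np.array(i["R"])@np.array(X)+np.array(i["t"]); return (np.round([f*c[0]/c[2]+i["cx"],f*c[1]/c[2]+i["cy"]])).astype(int).tolist()
E
python3 - <<'E'
from h import *
for c in("top","scene"):
    p,d=optics.read_camera(c); cv2.imwrite(f"pics/{c}0.png",p[:,:,::-1]); np.savez(f"{c}0.npz",p=p,d=d)
    for q in("caddy","caddy_bar","track","mat"):
        for r in nets.place_of(q,c)[:4]: print(c,q,np.round(r["point"],3),round(r["confidence"],2),px(c,r["point"]))
o=get_obs();print(o["time_s"],o["tool_pos"],o["tool_rot"])
E
```

```text
pics
top caddy [ 0.836 -0.149  0.001] 0.83 [377, 135]
top caddy [0.835 0.172 0.002] 0.78 [270, 134]
top caddy [ 0.188 -0.344  0.002] 0.67 [446, 355]
top caddy [ 0.646 -0.147  0.056] 0.57 [379, 193]
top caddy_bar [ 0.834 -0.152  0.102] 0.91 [383, 124]
top caddy_bar [0.835 0.168 0.105] 0.82 [268, 122]
top caddy_bar [ 0.653 -0.147  0.161] 0.69 [385, 183]
top caddy_bar [ 0.188 -0.345  0.104] 0.69 [457, 361]
top track [ 0.645 -0.056 -0.   ] 0.69 [346, 197]
top track [ 0.651 -0.147  0.158] 0.47 [385, 184]
top mat [0.427 0.115 0.002] 0.85 [287, 270]
scene caddy [0.834 0.167 0.   ] 0.88 [243, 357]
scene caddy [ 0.65  -0.149  0.051] 0.78 [230, 246]
scene caddy [ 0.186 -0.352 -0.   ] 0.69 [307, 184]
scene caddy [ 0.838 -0.152 -0.004] 0.62 [172, 290]
scene caddy_bar [ 0.644 -0.151  0.154] 0.98 [227, 213]
scene caddy_bar [ 0.84  -0.148  0.107] 0.91 [164, 258]
scene caddy_bar [ 0.188 -0.348  0.106] 0.75 [306, 157]
scene caddy_bar [0.838 0.166 0.104] 0.63 [236, 324]
scene track [ 0.645 -0.059  0.003] 0.81 [252, 273]
scene mat [ 0.428  0.115 -0.004] 0.57 [353, 271]
0.5 [ 0.23913874 -0.60440493  0.22254017] [1.79999879e+02 3.52947586e-03 2.15915942e+01]
```

View pics/top0.png

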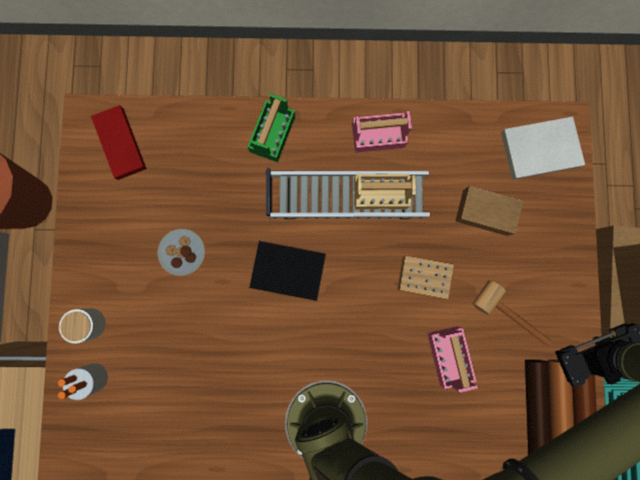

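View pics/scene0.png

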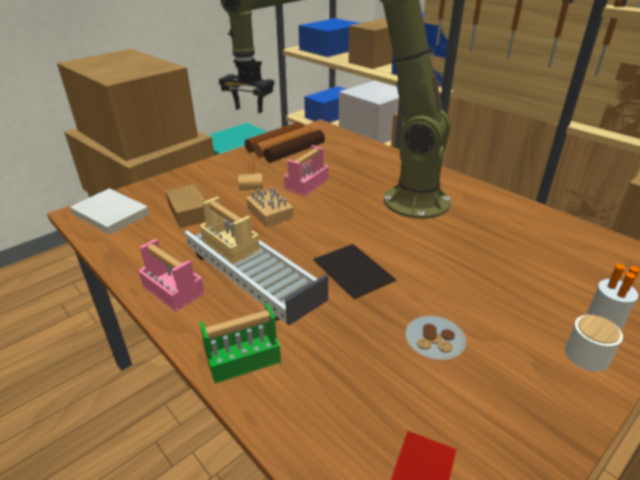

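The candidates for the caddy are green at (271,127), pink at (382,130), pink at (453,358) and plain plywood on the rollers at (385,190) in the top picture. The plywood one fits: it isn't green or pink, and it is on the track. The stop is the dark plate at (270,193), towards world +y. The mat is at (288,270) and the dish at (181,252).

Run:
```python
from h import *
z=np.load("top0.npz");p,d=z["p"],z["d"];X=pts("top",d)
# mat
m=(p.max(2)<40).astype(np.uint8);m[:225]=0;m[320:]=0;m[:,:230]=0;m[:,345:]=0
W=X[m>0];W=W[abs(W[:,2])<.02];print("mat z",np.median(W[:,2]))
r=cv2.minAreaRect((W[:,:2]*1000).astype(np.float32));print("mat",r)
# bar
a=X.reshape(-1,3);s=a[(a[:,0]>.55)&(a[:,0]<.75)&(a[:,1]>-.3)&(a[:,1]<.0)]
b=s[(s[:,2]>.150)];print("bar n",len(b),"z",np.percentile(b[:,2],[5,50,95]).round(4),cv2.minAreaRect((b[:,:2]*1000).astype(np.float32)))
# rails & stop
s=a[(a[:,0]>.5)&(a[:,0]<.78)&(a[:,1]>-.35)&(a[:,1]<.25)]
t=s[(s[:,2]>.03)&(s[:,2]<.11)];print("track",cv2.minAreaRect((t[:,:2]*1000).astype(np.float32)))
t=s[(s[:,2]>.085)&(s[:,2]<.11)&(s[:,1]>.08)];print("stop",len(t),t.mean(0),cv2.minAreaRect((t[:,:2]*1000).astype(np.float32)))
cv2.imwrite("pics/crop.png",cv2.resize(p[80:320,230:450,::-1],None,fx=2.4,fy=2.4,interpolation=cv2.INTER_CUBIC))
```

```text
mat z 0.003928088751549979
mat ((426.6943664550781, 114.2691650390625), (196.03744506835938, 136.69496154785156), 79.70687103271484)
bar n 529 z [0.1572 0.1658 0.1709] ((647.6773071289062, -151.13427734375), (51.251220703125, 150.49444580078125), 0.7904864549636841)
track ((679.1813354492188, -29.007598876953125), (203.71646118164062, 518.2975463867188), 0.31793081760406494)
stop 229 [0.66827389 0.17080705 0.09575005] ((679.748046875, 168.8875732421875), (201.71163940429688, 44.76644515991211), 12.524886131286621)
```

View pics/crop.png

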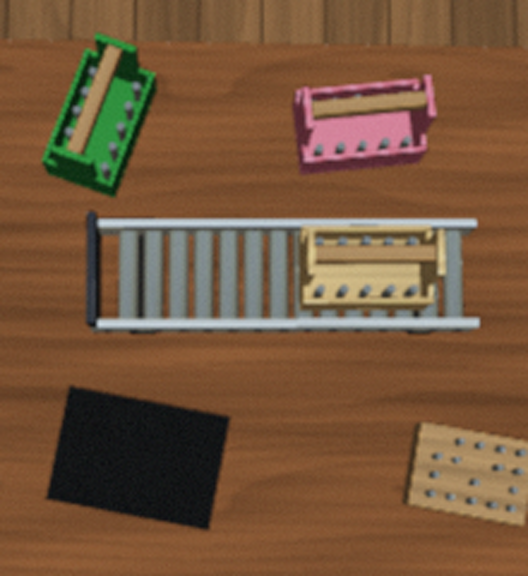

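The crop confirms the plain plywood caddy at about (370,265) on the rollers, with the dark stop on the left at (93,270). The mat is at (138,457), with its long axis about 10° off world y. I'll go above the bar first.

```bash
cat > go.py <<'E'
import sys
from h import *
from scipy.spatial.transform import Rotation as R
X=np.array([float(a) for a in sys.argv[1:4]]);yaw=float(sys.argv[4])
o=get_obs();r=R.from_euler("xyz",o["tool_rot"],degrees=True)
print("t",np.round(r.inv().apply(X-o["tool_pos"])*1000,1),"w",np.round((r.inv()*R.from_euler("xyz",[180,0,yaw],degrees=True)).as_rotvec(degrees=True),1),"pos",np.round(o["tool_pos"],4),"rot",np.round(o["tool_rot"],2),"F",np.round(o["force"],1),"t",round(o["time_s"],2),"grip",o["grip_width"],o["grasp_force"])
E
python3 -m creep '[{"tx":548,"ty":-272,"tz":-30,"wz":-68,"gripper":1},{"tx":548,"ty":-272,"tz":-30,"wz":-68,"gripper":1},{"tx":548,"ty":-272,"tz":-30,"wz":-68,"gripper":1},{"tx":548,"ty":-272,"tz":-30,"wz":-68,"gripper":1},{"tx":548,"ty":-272,"tz":-30,"wz":-68,"gripper":1}]' && python3 go.py .648 -.150 .27 90
```

```text
validation failed for argument at $[0]...
```

```bash
python3 -m creep '[{"wx":0,"wy":0,"wz":-7,"tx":36,"ty":-18,"tz":-2,"gripper":1},{"wx":0,"wy":0,"wz":-14,"tx":72,"ty":-36,"tz":-4,"gripper":1},{"wx":0,"wy":0,"wz":-21,"tx":108,"ty":-54,"tz":-6,"gripper":1},{"wx":0,"wy":0,"wz":-28,"tx":144,"ty":-72,"tz":-8,"gripper":1},{"wx":0,"wy":0,"wz":-35,"tx":180,"ty":-90,"tz":-10,"gripper":1}]' && python3 go.py .648 -.150 .27 90
```

```text
time_s: 0.92
tool_pos: [0.3744, -0.453, 0.2329]
tool_rot: [180.0, 0.0, 56.9]
force: [0.5, -0.1, -0.7]
grip_width: 0.0875
grasp_force: 0.0
t [403.2  63.9 -37.2] w [  0.    0.  -33.1] pos [ 0.3744 -0.453   0.2329] rot [1.7997e+02 2.0000e-02 5.6920e+01] F [ 0.5 -0.1 -0.7] t 0.92 grip 0.08745816339044471 0.0
```

```bash
python3 -m creep '[{"wx":0,"wy":0,"wz":-7,"tx":40,"ty":6,"tz":-4,"gripper":1},{"wx":0,"wy":0,"wz":-14,"tx":80,"ty":12,"tz":-8,"gripper":1},{"wx":0,"wy":0,"wz":-21,"tx":120,"ty":18,"tz":-12,"gripper":1},{"wx":0,"wy":0,"wz":-28,"tx":160,"ty":25,"tz":-16,"gripper":1},{"wx":0,"wy":0,"wz":-33,"tx":200,"ty":32,"tz":-20,"gripper":1}]' >/dev/null && python3 go.py .648 -.150 .27 90
```

```text
t [153.9 136.5 -16.8] w [ 0.   0.1 -0.1] pos [ 0.5112 -0.3037  0.2532] rot [1.7997e+02 5.0000e-02 8.9900e+01] F [ 1.6 -0.4  0.4] t 1.33 grip 0.08687848110704645 0.0
```

```bash
python3 -m creep '[{"wx":0,"wy":0,"wz":0,"tx":31,"ty":27,"tz":-3,"gripper":1},{"wx":0,"wy":0,"wz":0,"tx":62,"ty":54,"tz":-6,"gripper":1},{"wx":0,"wy":0,"wz":0,"tx":93,"ty":81,"tz":-9,"gripper":1},{"wx":0,"wy":0,"wz":0,"tx":124,"ty":108,"tz":-12,"gripper":1},{"wx":0,"wy":0,"wz":0,"tx":152,"ty":135,"tz":-16,"gripper":1}]' >/dev/null && python3 -m creep '[{"wx":0,"wy":0,"wz":0,"tx":0,"ty":0,"tz":0,"gripper":1},{"wx":0,"wy":0,"wz":0,"tx":0,"ty":0,"tz":0,"gripper":1}]' >/dev/null
python3 go.py .648 -.150 .138 90
python3 - <<'E'
from h import *
from scipy.spatial.transform import Rotation as R
i=optics.camera_info("wrist");o=get_obs()
p,d=optics.read_camera("wrist");cv2.imwrite("pics/w1.png",p[:,:,::-1])
f=240/np.tan(np.radians(i["fovy"])/2);v,u=np.mgrid[0:480,0:640]
P=np.stack([(u-i["cx"])*d/f,(v-i["cy"])*d/f,d],-1)
T=np.array(i["tool_from_camera"]);X=(P@T[:3,:3].T+T[:3,3])
W=R.from_euler("xyz",o["tool_rot"],degrees=True).apply(X.reshape(-1,3))+o["tool_pos"]
b=W[(d.ravel()>0)&(abs(W[:,0]-.648)<.025)&(abs(W[:,1]+.15)<.068)&(W[:,2]>.145)&(W[:,2]<.19)]
print(len(b),np.median(b,0),cv2.minAreaRect((b[:,:2]*1000).astype(np.float32)))
for q in("caddy","caddy_bar"):
  for r in nets.place_of(q,"wrist")[:2]:print(q,np.round(r["point"],3),r["confidence"])
E
```

```text
t [1.000e-01 3.000e-01 1.303e+02] w [ 0.  -0.1 -0.1] pos [ 0.6477 -0.1503  0.2683] rot [ 1.7998e+02 -1.0000e-01  8.9930e+01] F [-0.2 -0.7 -0.5] t 1.92 grip 0.08671266000995609 0.0
3844 [ 0.6480065  -0.13312818  0.16754064] ((646.6036987304688, -138.8387451171875), (46.4733772277832, 113.23668670654297), 0.2913239002227783)
caddy [ 0.651 -0.15   0.051] 0.92
caddy [ 0.833 -0.151 -0.   ] 0.61
caddy_bar [ 0.838 -0.151  0.104] 0.87
caddy_bar [ 0.648 -0.151  0.158] 0.67
```

View pics/w1.png

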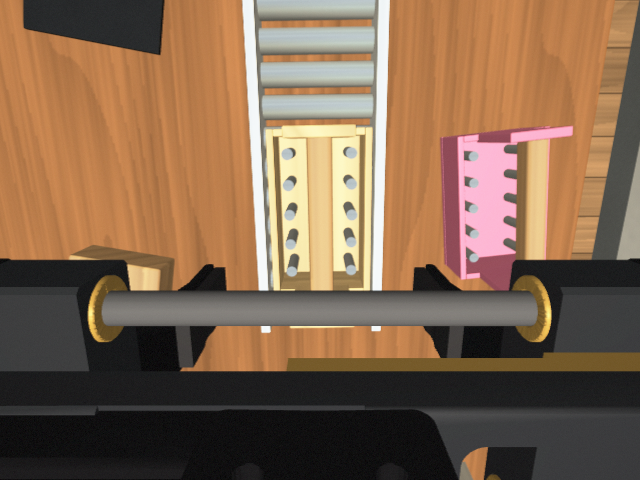

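The wrist view shows the bar centred at column 320 and running straight along the image, with the pink one well to the right at (510,210). Descending and gripping.

```bash
python3 -m creep '[{"wx":0,"wy":0,"wz":0,"tx":0,"ty":0,"tz":30,"gripper":1},{"wx":0,"wy":0,"wz":0,"tx":0,"ty":0,"tz":60,"gripper":1},{"wx":0,"wy":0,"wz":0,"tx":0,"ty":0,"tz":90,"gripper":1},{"wx":0,"wy":0,"wz":0,"tx":0,"ty":0,"tz":115,"gripper":1},{"wx":0,"wy":0,"wz":0,"tx":0,"ty":0,"tz":130,"gripper":1}]' && python3 -m creep '[{"wx":0,"wy":0,"wz":0,"tx":0,"ty":0,"tz":0,"gripper":0},{"wx":0,"wy":0,"wz":0,"tx":0,"ty":0,"tz":0,"gripper":-0.5},{"wx":0,"wy":0,"wz":0,"tx":0,"ty":0,"tz":0,"gripper":-1},{"wx":0,"wy":0,"wz":0,"tx":0,"ty":0,"tz":0,"gripper":-1},{"wx":0,"wy":0,"wz":0,"tx":0,"ty":0,"tz":0,"gripper":-1}]' 25 && python3 -m creep '[{"wx":0,"wy":0,"wz":0,"tx":0,"ty":0,"tz":0,"gripper":-1},{"wx":0,"wy":0,"wz":0,"tx":0,"ty":0,"tz":0,"gripper":-1},{"wx":0,"wy":0,"wz":0,"tx":0,"ty":0,"tz":0,"gripper":-1}]'
```

```text
time_s: 2.48
tool_pos: [0.6434, -0.1568, 0.1352]
tool_rot: [-179.7, 0.0, 89.4]
force: [-0.0, -0.3, -0.4]
grip_width: 0.087
grasp_force: 0.0
time_s: 2.9
tool_pos: [0.6472, -0.1546, 0.1404]
tool_rot: [179.8, 0.1, 89.6]
force: [0.9, -0.2, -0.8]
grip_width: 0.0616
grasp_force: 0.0
time_s: 3.15
tool_pos: [0.6465, -0.1541, 0.139]
tool_rot: [180.0, 0.0, 89.6]
force: [1.0, -0.2, 0.4]
grip_width: 0.0416
grasp_force: 0.0
```

```bash
python3 -m creep '[{"wx":0,"wy":0,"wz":0,"tx":0,"ty":0,"tz":0,"gripper":-1},{"wx":0,"wy":0,"wz":0,"tx":0,"ty":0,"tz":0,"gripper":-1},{"wx":0,"wy":0,"wz":0,"tx":0,"ty":0,"tz":0,"gripper":-1},{"wx":0,"wy":0,"wz":0,"tx":0,"ty":0,"tz":0,"gripper":-1},{"wx":0,"wy":0,"wz":0,"tx":0,"ty":0,"tz":0,"gripper":-1}]' 25; python3 go.py .6477 .07 .138 90
```

```text
time_s: 3.57
tool_pos: [0.6467, -0.1541, 0.1386]
tool_rot: [180.0, -0.0, 89.6]
force: [1.2, 0.7, 0.1]
grip_width: 0.0178
grasp_force: 24.9
t [224.1  -0.6   0.6] w [ 0.  -0.  -0.4] pos [ 0.6467 -0.1541  0.1386] rot [179.96  -0.    89.59] F [1.2 0.7 0.1] t 3.57 grip 0.017829329112520866 24.85316618811339
```

```bash
python3 -m creep '[{"wx":0,"wy":0,"wz":0,"tx":10,"ty":0,"tz":0,"gripper":-1},{"wx":0,"wy":0,"wz":0,"tx":28,"ty":0,"tz":0,"gripper":-1},{"wx":0,"wy":0,"wz":0,"tx":46,"ty":0,"tz":0,"gripper":-1},{"wx":0,"wy":0,"wz":0,"tx":64,"ty":0,"tz":0,"gripper":-1},{"wx":0,"wy":0,"wz":0,"tx":75,"ty":0,"tz":0,"gripper":-1}]' && python3 -m creep '[{"wx":0,"wy":0,"wz":0,"tx":15,"ty":0,"tz":0,"gripper":-1},{"wx":0,"wy":0,"wz":0,"tx":35,"ty":0,"tz":0,"gripper":-1},{"wx":0,"wy":0,"wz":0,"tx":55,"ty":0,"tz":0,"gripper":-1},{"wx":0,"wy":0,"wz":0,"tx":75,"ty":0,"tz":0,"gripper":-1},{"wx":0,"wy":0,"wz":0,"tx":90,"ty":0,"tz":0,"gripper":-1}]'
```

```text
time_s: 3.98
tool_pos: [0.646, -0.0754, 0.1383]
tool_rot: [-179.9, -0.1, 89.7]
force: [0.3, 0.8, 0.1]
grip_width: 0.0182
grasp_force: 24.8
time_s: 4.4
tool_pos: [0.6462, 0.0133, 0.1382]
tool_rot: [-179.9, -0.0, 89.7]
force: [-2.4, 0.7, 0.9]
grip_width: 0.018
grasp_force: 24.9
```

Next come 50 mm more, then small steps while I watch the force in y.

```bash
python3 -m creep '[{"wx":0,"wy":0,"wz":0,"tx":10,"ty":0,"tz":0,"gripper":-1},{"wx":0,"wy":0,"wz":0,"tx":22,"ty":0,"tz":0,"gripper":-1},{"wx":0,"wy":0,"wz":0,"tx":34,"ty":0,"tz":0,"gripper":-1},{"wx":0,"wy":0,"wz":0,"tx":44,"ty":0,"tz":0,"gripper":-1},{"wx":0,"wy":0,"wz":0,"tx":50,"ty":0,"tz":0,"gripper":-1}]' && python3 -m creep '[{"wx":0,"wy":0,"wz":0,"tx":3,"ty":0,"tz":0,"gripper":-1},{"wx":0,"wy":0,"wz":0,"tx":6,"ty":0,"tz":0,"gripper":-1},{"wx":0,"wy":0,"wz":0,"tx":9,"ty":0,"tz":0,"gripper":-1}]'
python3 - <<'E'
from h import *
p,d=optics.read_camera("top");X=pts("top",d).reshape(-1,3)
cv2.imwrite("pics/t2.png",cv2.resize(p[140:260,230:430,::-1],None,fx=4,fy=4))
for r in nets.place_of("caddy","top")[:4]+nets.place_of("track","top"):print(np.round(r["point"],3),r["confidence"])
E
```

```text
time_s: 4.82
tool_pos: [0.6478, 0.0626, 0.1383]
tool_rot: [180.0, -0.0, 89.6]
force: [-1.3, 0.6, -2.7]
grip_width: 0.0175
grasp_force: 24.9
time_s: 5.07
tool_pos: [0.648, 0.0691, 0.1383]
tool_rot: [-180.0, 0.0, 89.5]
force: [-1.4, -1.6, -1.4]
grip_width: 0.0179
grasp_force: 24.9
[0.836 0.169 0.004] 0.82
[ 0.188 -0.349  0.004] 0.78
[ 0.834 -0.147 -0.   ] 0.59
[ 0.646 -0.059 -0.001] 0.26
[ 0.643 -0.055 -0.001] 0.74
```

View pics/t2.png

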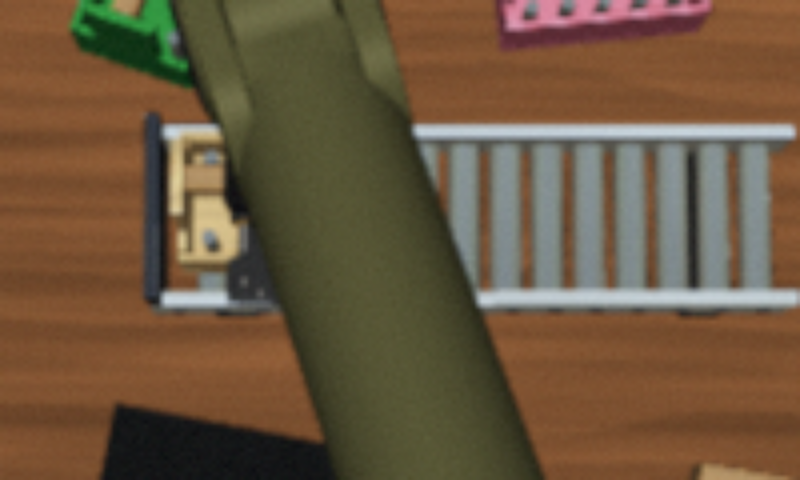

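The caddy's end at (175,200) is still about 10–15 px short of the stop plate at (155,210), so roughly 10 mm remain. I'll keep going in small steps.

```bash
python3 -m creep '[{"wx":0,"wy":0,"wz":0,"tx":3,"ty":0,"tz":0,"gripper":-1},{"wx":0,"wy":0,"wz":0,"tx":5,"ty":0,"tz":0,"gripper":-1},{"wx":0,"wy":0,"wz":0,"tx":8,"ty":0,"tz":0,"gripper":-1},{"wx":0,"wy":0,"wz":0,"tx":10,"ty":0,"tz":0,"gripper":-1}]' && python3 -m creep '[{"wx":0,"wy":0,"wz":0,"tx":2,"ty":0,"tz":0,"gripper":-1},{"wx":0,"wy":0,"wz":0,"tx":4,"ty":0,"tz":0,"gripper":-1},{"wx":0,"wy":0,"wz":0,"tx":6,"ty":0,"tz":0,"gripper":-1}]'
```

```text
time_s: 5.55
tool_pos: [0.6481, 0.0802, 0.1385]
tool_rot: [180.0, -0.0, 89.6]
force: [-1.1, 0.9, -1.7]
grip_width: 0.0178
grasp_force: 24.9
time_s: 5.8
tool_pos: [0.6486, 0.0842, 0.1388]
tool_rot: [179.9, 0.2, 89.6]
force: [0.4, -4.9, -0.0]
grip_width: 0.0177
grasp_force: 24.9
```

```bash
python3 -m creep '[{"wx":0,"wy":0,"wz":0,"tx":2,"ty":0,"tz":0,"gripper":-1},{"wx":0,"wy":0,"wz":0,"tx":3,"ty":0,"tz":0,"gripper":-1},{"wx":0,"wy":0,"wz":0,"tx":3,"ty":0,"tz":0,"gripper":-1},{"wx":0,"wy":0,"wz":0,"tx":3,"ty":0,"tz":0,"gripper":-1},{"wx":0,"wy":0,"wz":0,"tx":3,"ty":0,"tz":0,"gripper":-1}]'; python3 go.py .648 .084 .25 90
```

```text
time_s: 6.22
tool_pos: [0.649, 0.0849, 0.1392]
tool_rot: [179.9, 0.3, 89.5]
force: [-0.0, -6.7, 1.3]
grip_width: 0.0178
grasp_force: 25.0
t [  -1.5   -0.8 -110.8] w [ 0.1  0.3 -0.5] pos [0.649  0.0849 0.1392] rot [179.92   0.29  89.46] F [-0.  -6.7  1.3] t 6.22 grip 0.017770635330221107 25.03015061840415
```

Force is rising with almost no movement (0.7 mm), so the caddy is against the stop. Next: ease back, then lift.

```bash
python3 -m creep '[{"wx":0,"wy":0,"wz":0,"tx":-4,"ty":0,"tz":0,"gripper":-1},{"wx":0,"wy":0,"wz":0,"tx":-5,"ty":0,"tz":-8,"gripper":-1},{"wx":0,"wy":0,"wz":0,"tx":-5,"ty":0,"tz":-22,"gripper":-1},{"wx":0,"wy":0,"wz":0,"tx":-5,"ty":0,"tz":-38,"gripper":-1},{"wx":0,"wy":0,"wz":0,"tx":-5,"ty":0,"tz":-55,"gripper":-1}]' 40 && python3 -m creep '[{"wx":0,"wy":0,"wz":0,"tx":0,"ty":0,"tz":-15,"gripper":-1},{"wx":0,"wy":0,"wz":0,"tx":0,"ty":0,"tz":-30,"gripper":-1},{"wx":0,"wy":0,"wz":0,"tx":0,"ty":0,"tz":-42,"gripper":-1},{"wx":0,"wy":0,"wz":0,"tx":0,"ty":0,"tz":-50,"gripper":-1},{"wx":0,"wy":0,"wz":0,"tx":0,"ty":0,"tz":-50,"gripper":-1}]'; python3 go.py .4267 .110 .24 79.7
```

```text
time_s: 6.63
tool_pos: [0.648, 0.0847, 0.1949]
tool_rot: [180.0, -0.0, 89.6]
force: [0.9, 0.7, -3.6]
grip_width: 0.0177
grasp_force: 39.9
time_s: 7.05
tool_pos: [0.6491, 0.0849, 0.2464]
tool_rot: [179.8, -0.1, 89.6]
force: [-0.2, -0.3, -3.0]
grip_width: 0.0175
grasp_force: 39.9
t [  23.6 -222.6    5.5] w [ 0.2 -0.1  9.9] pos [0.6491 0.0849 0.2464] rot [ 1.7976e+02 -6.0000e-02  8.9630e+01] F [-0.2 -0.3 -3. ] t 7.05 grip 0.017503818764916367 39.87729121930897
```

```bash
python3 -m creep '[{"wx":0,"wy":0,"wz":1,"tx":1,"ty":-10,"tz":0,"gripper":-1},{"wx":0,"wy":0,"wz":2,"tx":3,"ty":-30,"tz":0,"gripper":-1},{"wx":0,"wy":0,"wz":3,"tx":5,"ty":-52,"tz":0,"gripper":-1},{"wx":0,"wy":0,"wz":4,"tx":7,"ty":-74,"tz":0,"gripper":-1},{"wx":0,"wy":0,"wz":5,"tx":9,"ty":-95,"tz":0,"gripper":-1}]' >/dev/null; python3 go.py .4267 .110 .24 79.7;  python3 -m creep '[{"wx":0,"wy":0,"wz":1,"tx":1,"ty":-20,"tz":0,"gripper":-1},{"wx":0,"wy":0,"wz":2,"tx":2,"ty":-40,"tz":0,"gripper":-1},{"wx":0,"wy":0,"wz":3,"tx":3,"ty":-60,"tz":0,"gripper":-1},{"wx":0,"wy":0,"wz":4,"tx":4,"ty":-80,"tz":0,"gripper":-1},{"wx":0,"wy":0,"wz":5,"tx":5,"ty":-95,"tz":0,"gripper":-1}]' >/dev/null; python3 go.py .4267 .110 .24 79.7
```

```text
t [   4.2 -125.7    2.7] w [-0.1  0.   4.9] pos [0.5514 0.0939 0.2425] rot [-179.89   -0.     84.56] F [-0.3  0.1 -3.4] t 7.47 grip 0.017980363406891818 39.87452991306782
t [ -3.5 -30.    2.8] w [-0.1  0.  -0.1] pos [0.4569 0.108  0.2428] rot [-1.7991e+02  4.0000e-02  7.9590e+01] F [ 0.3  1.  -3.3] t 7.88 grip 0.01759568499275367 39.87551906146109
```

```bash
python3 -m creep '[{"wx":0,"wy":0,"wz":0,"tx":-1,"ty":-14,"tz":10,"gripper":-1},{"wx":0,"wy":0,"wz":0,"tx":-3,"ty":-26,"tz":25,"gripper":-1},{"wx":0,"wy":0,"wz":0,"tx":-3,"ty":-30,"tz":45,"gripper":-1},{"wx":0,"wy":0,"wz":0,"tx":-3,"ty":-30,"tz":65,"gripper":-1},{"wx":0,"wy":0,"wz":0,"tx":-3,"ty":-30,"tz":80,"gripper":-1}]' >/dev/null; python3 -m creep '[{"wx":0,"wy":0,"wz":0,"tx":0,"ty":0,"tz":10,"gripper":-1},{"wx":0,"wy":0,"wz":0,"tx":0,"ty":0,"tz":20,"gripper":-1},{"wx":0,"wy":0,"wz":0,"tx":0,"ty":0,"tz":27,"gripper":-1},{"wx":0,"wy":0,"wz":0,"tx":0,"ty":0,"tz":30,"gripper":-1},{"wx":0,"wy":0,"wz":0,"tx":0,"ty":0,"tz":30,"gripper":-1}]' >/dev/null; python3 go.py .4267 .110 .0925 79.7
python3 - <<'E'
from h import *
for c in("scene","top","wrist"):
    p,d=optics.read_camera(c)
    if c=="scene": cv2.imwrite("pics/s3.png",cv2.resize(p[150:350,250:480,::-1],None,fx=2.6,fy=2.6))
    for q in("caddy","caddy_bar","mat"):
        for r in nets.place_of(q,c):
            if abs(r["point"][0]-.427)<.07: print(c,q,np.round(r["point"],3),round(r["confidence"],2))
E
```

```text
t [-0.3 -2.  40.6] w [-0.1  0.  -0.1] pos [0.4287 0.11   0.1331] rot [-179.94    0.     79.6 ] F [-0.2 -0.3 -2.9] t 8.72 grip 0.017780169169409218 39.873972684144974
scene caddy [0.433 0.114 0.045] 0.58
scene caddy_bar [0.43  0.113 0.152] 0.74
scene mat [ 0.427  0.112 -0.002] 0.7
wrist caddy [0.43  0.112 0.044] 0.82
wrist caddy_bar [0.429 0.11  0.154] 0.9
wrist caddy_bar [0.433 0.116 0.049] 0.5
```

View pics/s3.png

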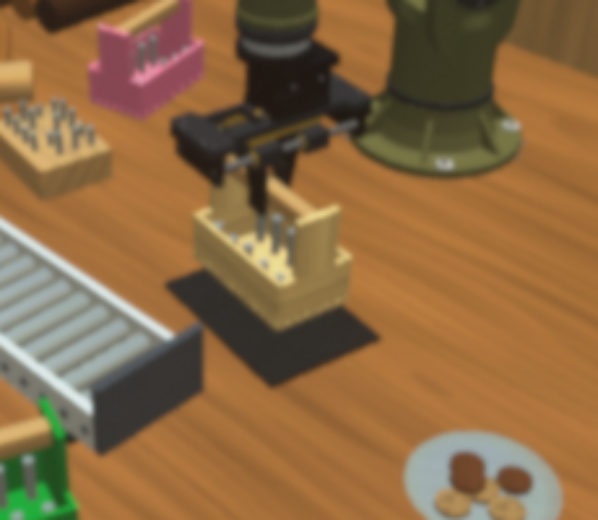

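The caddy hangs level over the mat at about (272,290) in the crop, square with it and within 3 mm of its centre. Lowering it gently.

```bash
python3 -m creep '[{"wx":0,"wy":0,"wz":0,"tx":0,"ty":-2,"tz":8,"gripper":-1},{"wx":0,"wy":0,"wz":0,"tx":0,"ty":-2,"tz":17,"gripper":-1},{"wx":0,"wy":0,"wz":0,"tx":0,"ty":-2,"tz":25,"gripper":-1},{"wx":0,"wy":0,"wz":0,"tx":0,"ty":-2,"tz":31,"gripper":-1},{"wx":0,"wy":0,"wz":0,"tx":0,"ty":-2,"tz":35,"gripper":-1}]' && python3 -m creep '[{"wx":0,"wy":0,"wz":0,"tx":0,"ty":0,"tz":2,"gripper":-1},{"wx":0,"wy":0,"wz":0,"tx":0,"ty":0,"tz":4,"gripper":-1},{"wx":0,"wy":0,"wz":0,"tx":0,"ty":0,"tz":5,"gripper":-1},{"wx":0,"wy":0,"wz":0,"tx":0,"ty":0,"tz":5,"gripper":-1}]'
```

```text
time_s: 9.73
tool_pos: [0.4261, 0.1101, 0.0971]
tool_rot: [-179.9, 0.0, 79.6]
force: [-0.2, -0.1, -2.9]
grip_width: 0.0177
grasp_force: 39.9
time_s: 10.07
tool_pos: [0.4271, 0.1103, 0.0935]
tool_rot: [180.0, -0.0, 79.6]
force: [-0.6, 0.1, -3.1]
grip_width: 0.0174
grasp_force: 39.9
```

```bash
python3 -m creep '[{"wx":0,"wy":0,"wz":0,"tx":0,"ty":0,"tz":1,"gripper":-1},{"wx":0,"wy":0,"wz":0,"tx":0,"ty":0,"tz":2,"gripper":-1},{"wx":0,"wy":0,"wz":0,"tx":0,"ty":0,"tz":2,"gripper":-1}]';python3 -m creep '[{"wx":0,"wy":0,"wz":0,"tx":0,"ty":0,"tz":1,"gripper":-1},{"wx":0,"wy":0,"wz":0,"tx":0,"ty":0,"tz":1,"gripper":-1},{"wx":0,"wy":0,"wz":0,"tx":0,"ty":0,"tz":1,"gripper":-1}]'
```

```text
time_s: 10.32
tool_pos: [0.4277, 0.1102, 0.0923]
tool_rot: [179.9, 0.0, 79.6]
force: [0.3, -1.3, 1.5]
grip_width: 0.0177
grasp_force: 39.9
time_s: 10.57
tool_pos: [0.4281, 0.1101, 0.0921]
tool_rot: [179.9, 0.0, 79.6]
force: [-0.6, -1.6, 8.0]
grip_width: 0.0174
grasp_force: 40.0
```

It is down, with the weight taken and a light press on the mat. Now open and retreat.

```bash
python3 -m creep '[{"wx":0,"wy":0,"wz":0,"tx":0,"ty":0,"tz":-1,"gripper":-0.4},{"wx":0,"wy":0,"wz":0,"tx":0,"ty":0,"tz":-1,"gripper":0.3},{"wx":0,"wy":0,"wz":0,"tx":0,"ty":0,"tz":-1,"gripper":0.3},{"wx":0,"wy":0,"wz":0,"tx":0,"ty":0,"tz":-1,"gripper":0.3},{"wx":0,"wy":0,"wz":0,"tx":0,"ty":0,"tz":-1,"gripper":0.3}]' 10; python3 -m creep '[{"wx":0,"wy":0,"wz":0,"tx":0,"ty":0,"tz":0,"gripper":0.3},{"wx":0,"wy":0,"wz":0,"tx":0,"ty":0,"tz":0,"gripper":0.3},{"wx":0,"wy":0,"wz":0,"tx":0,"ty":0,"tz":0,"gripper":0.3}]'
```

```text
time_s: 10.98
tool_pos: [0.4268, 0.1104, 0.0914]
tool_rot: [-180.0, 0.0, 79.6]
force: [-0.3, -0.1, -0.6]
grip_width: 0.0433
grasp_force: 0.0
time_s: 11.23
tool_pos: [0.4269, 0.1103, 0.0915]
tool_rot: [-180.0, 0.0, 79.6]
force: [0.1, 0.1, -0.1]
grip_width: 0.055
grasp_force: 0.0
```

```bash
python3 -m creep '[{"wx":0,"wy":0,"wz":0,"tx":0,"ty":0,"tz":-12,"gripper":0.3},{"wx":0,"wy":0,"wz":0,"tx":0,"ty":0,"tz":-35,"gripper":0.3},{"wx":0,"wy":0,"wz":0,"tx":0,"ty":0,"tz":-65,"gripper":0.3},{"wx":0,"wy":0,"wz":0,"tx":0,"ty":0,"tz":-95,"gripper":0.3},{"wx":0,"wy":0,"wz":0,"tx":0,"ty":0,"tz":-120,"gripper":0.3}]' && python3 -m creep '[{"wx":0,"wy":0,"wz":0,"tx":0,"ty":0,"tz":0,"gripper":0.3},{"wx":0,"wy":0,"wz":0,"tx":0,"ty":0,"tz":0,"gripper":0.3},{"wx":0,"wy":0,"wz":0,"tx":0,"ty":0,"tz":0,"gripper":0.3}]'
python3 - <<'E'
from h import *
for c in("scene","wrist"):
    p,d=optics.read_camera(c)
    if c=="scene": cv2.imwrite("pics/s4.png",cv2.resize(p[150:350,250:480,::-1],None,fx=2.6,fy=2.6))
    for q in("caddy","caddy_bar"):
        for r in nets.place_of(q,c):
            if abs(r["point"][0]-.427)<.07: print(c,q,np.round(r["point"],3),round(r["confidence"],2))
E
```

```text
time_s: 11.65
tool_pos: [0.4272, 0.1105, 0.2135]
tool_rot: [179.9, -0.0, 79.6]
force: [0.8, -0.0, 0.1]
grip_width: 0.0562
grasp_force: 0.0
time_s: 11.9
tool_pos: [0.4265, 0.1101, 0.2108]
tool_rot: [-180.0, 0.0, 79.6]
force: [-0.2, 0.7, -0.7]
grip_width: 0.0567
grasp_force: 0.0
scene caddy [0.43  0.114 0.005] 0.59
scene caddy_bar [0.427 0.116 0.107] 0.95
wrist caddy [0.427 0.114 0.004] 0.91
wrist caddy_bar [0.429 0.11  0.113] 0.71
```

View pics/s4.png

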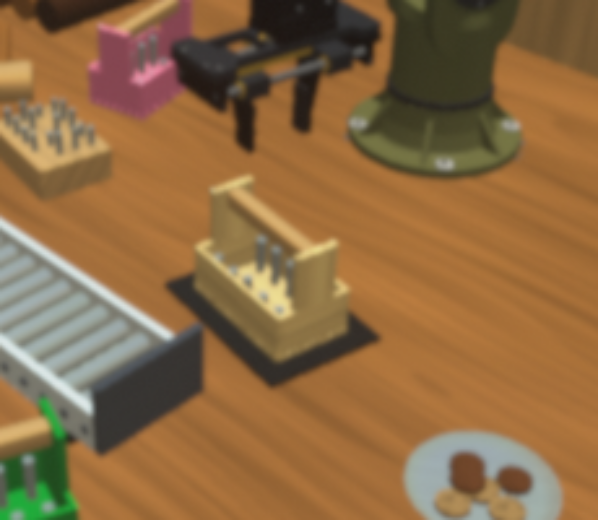

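The caddy stands upright, centred and square on the mat at (270,300) in the crop, and the gripper is clear. Handing in.

```bash
python3 -c "
from cell import env
print(env.sign_off())"
```

```text
the job is handed in; nothing more can be done
None
```

I rolled the caddy to the end stop, lifted it off and set it down upright and square on the mat, about 2 mm from the centre by the final camera check; I handed it in about 12 s into the 45 s limit, but no verdict came back.

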